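Tap the wedge home to lock the objective case in the wedge vise

TASK

The round objective case stands loose in the small bench vise, to be held fast so that its stuck lid can be unscrewed. Take the wedge out of its storage block, stand it loosely, nose down, in the vise's open slot and let go of it, then pick up the hand tamper and tap the wedge down in two or more light, separate taps (never over 30 N) until it moves no farther and grips the case tight. Put the tamper back on the desk standing on its head, and leave the case and the things round about where they are.

Things in the scene. Friction and masses are not known exactly. Their poses are not given: they have to be found in the camera images.
- slot_mouth (a point): Middle of the mouth of the slot in the fixed vise, 62 mm above the desk. x: level, across the slot, from the sliding jaw to the fixed back stop; y: level, along the slot; z up. Slot 50 mm deep, 40 mm long in y with open ends, 14 mm wide at the mouth (x -7 to 7 mm; jaw side up to 0.8 mm wider at the start), narrowing downward 1:4 as the wedge does (each face leans 7.1 degrees).
- vise: Fixed bench vise of aluminium and steel, base 128x62x12 mm on the desk, jaw and back stop 62 mm high. Origin at the base's underside, 26 mm towards -x of slot_mouth; same axes. A V stop holds the case from the far side; its setting is hidden.
- jaw: Sliding jaw between slot and case, 40 mm wide, 62 mm high, rubber pad on its case side (gives about 1 mm per 30 N). Its frame coincides with the vise's when fully back. The wedge pushes it towards -x (2 N of friction); after an unknown 1.3 to 4.5 mm it presses the case on the V stop. So the wedge comes tight anywhere from 28 to 48 mm below the mouth.
- case: Black screw-top objective case, a closed upright cylinder 39 mm across and 70 mm tall, standing loose on the vise base (12 mm above the desk) between the jaw's pad and the V stop, its axis 56 mm from slot_mouth towards -x. Origin at the centre of its underside, z up.
- wedge_center (a point): Centre of the wedge, half-way up (40 mm above the nose, 40 mm below the flat top). White plastic, 80 mm tall, 30 mm wide (its y), z from nose to top, the same turned half round, 90 g. Thickness (its x) 8 mm at the nose, growing 1:4 to 23 mm at 60 mm up, then a parallel head 20 mm high. At first upright in its block. Grip it across the 30 mm width near the top.
- wedge: The same wedge; origin at the centre of its nose end, axes as wedge_center. Set lightly in the slot, its nose stands 23 to 28 mm below the mouth and it stays upright when let go. Tapped down, the force rises gradually, several newtons per mm, once the case is gripped. Tapped at about 16 N until it advances under 1 mm a tap it is tight, and friction keeps it there.
- wedge_block: Fixed grey storage block 50x60x26 mm for the wedge, its pocket 14.5 mm (x) by 32.5 mm (y) and 20 mm deep; the wedge's nose stands 6 mm above the desk. Origin at the centre of its underside.
- tamper: Hand tamper standing upright on the desk: a grey round flat-faced head 36 mm across and 28 mm high at the bottom, and a round wooden handle above it, whole height 110 mm, 220 g. Origin at the centre of the head's flat lower face, which does the tapping; z up along the handle.
- tamper_grip (a point): Point on the tamper's axis in its handle, 88 mm above the head's lower face, where the handle is 22 mm thick (from 75 to 105 mm up); grip here from above.
- vial_0: Bystander: small capped glass vial, 22x22x52 mm, standing on the desk; leave it. Origin at the centre of its underside.
- vial_1: Bystander: small capped glass vial, 22x22x52 mm, standing on the desk; leave it. Origin at the centre of its underside.
- tally_counter: Bystander: round hand tally counter, 54x62x33 mm, standing on the desk; leave it. Origin at the centre of its underside.
- petri_0: Bystander: flat round dish, 58x58x16 mm, standing on the desk; leave it. Origin at the centre of its underside.
- dropper_bottle: Bystander: small dropper bottle, 28x28x70 mm, standing on the desk; leave it. Origin at the centre of its underside.
- coverslip_box: Bystander: tiny white square box, 29x29x17 mm, standing on the desk; leave it. Origin at the centre of its underside.
- tape_roll: Bystander: flat roll of tape, 104x102x25 mm, standing on the desk; leave it. Origin at the centre of its underside.
- lens_blower: Bystander: black rubber bulb with a thin nozzle, 49x49x120 mm, standing on the desk; leave it. Origin at the centre of its underside.
Mind the look-alikes: they are no part of the job. Leave any green or turquoise look-alike of the tamper alone.

How it is judged:
By the outcome, as a careful person would: the job done as asked, in the order asked, and still so for the second after the job is handed in, with the robot touching nothing.
It also fails if it takes over 64 s, if anything falls off the work surface, if the arm or the gripper's body presses on something with over 40 N, if the wrist force passes 120 N, or if a joint passes its speed limit or range.

ROBOT

A 6-joint arm with a two-finger parallel gripper is mounted at the origin on a cart in front of the work surface, level with it; the furniture and walls round the work are solid. World frame = base frame: x ahead of the robot, y to its left, z up, the work surface at z = 0. Lengths are in m, angles in rad, forces in N, time in s.
With the tool pointing down it reaches from about 0.225 to 0.875 m from the base axis. Payload 3.4 kg.
Tool frame: the origin (TCP) lies between the finger pads; the fingertips stand 14 mm ahead of it and the grasp point (between the pads) lies 5 mm behind it; z points along the fingers, y is the direction in which the jaws open and shut (so a half turn about z gives the same grasp; the last joint's range is limited). The gripper opens to 85 mm and grips with 20 to 120 N. Pads are 22 mm wide; open, the fingers measure 114 mm over their backs; the gripper's body (76 mm by 85 mm) begins 54 mm behind the grasp point. The pads swing forward as they close: fully open they stand 13 mm farther back than shut.
Start: joints at [0.986, 0.276, 1.505, -0, 1.361, -0.121], TCP at [0.257, 0.514, 0.245] pointing down, gripper open.
Joint ranges: [-2.89, 2.89], [-0.75, 2.08], [0.22, 2.7], [-1.18, 4.32], [0.11, 2.71], [-2.7, 2.7]. Speed limits (rad/s): [2.57, 2.57, 3.14, 3.14, 3.14, 3.14].

INTERFACE

Orientations are given as a unit quaternion [w, x, y, z].
In Python, from rig import manip, get_image, job gives the robot as it stands. The module is installed in compiled form; this text tells all that it offers.
- The arm moves only by the tool step_arm, never from a script. Its argument "moves" is one flat list of numbers, 5 for each row, row after row: the shift along the tool's x, y, z as a fraction of full scale, then the turn about the tool's z as a fraction of full scale, then the gripper's target within -1 to 1 (shut at 1, half-way at 0, fully open at -1). In form: [dx, dy, dz, twist, hand, dx, dy, dz, twist, hand, ...]. A call has 1 to 5 rows; each row is the pose to reach, as a shift and turn from the pose commanded when the call began, along the tool's axes at that moment, turning the shorter way round; what a row does not reach only later rows make up. Full scale, the value 1, is 500 mm for a shift and pi rad for a turn. A row lasts 1/10 s, in which the tool goes at most 50 mm and 8.59 degrees, less where a joint would pass 70% of its speed; a pose out of reach is approached as far as the arm can. A call with a number of a shift or a turn outside -1 to 1 is refused whole. A call with a gripper value outside its range is refused whole. The fingers move at their own pace and stop on an object; "force" is the grip in N (left out, the last holds). Time passes only in rows, so rows that repeat a pose let the fingers close. It gives the time, the measured TCP pose, the force and the opening at its end, in the units of the state.
- manip.get_state(): the state, without advancing time (a new reading comes with each control period).
- get_image(name): name is "side" or "top"; returns a dict with "frame" (480x640x3 uint8, blue, green, red), "fx", "fy", "cx", "cy" (pixels), "k1" (the pictures are not rectified: a ray, as slopes to the right and down, at radius r is drawn at 1 + k1 r^2 times it, then the intrinsics apply), "rvec" (rotation vector, rad) and "tvec" (3), from world to camera coordinates, as OpenCV has them. Camera axes: x right, y down, z forward; pixel columns grow to the right and rows downward; lengths in m; the calibration is good to about 2 mm. A picture is of the moment at which its call begins. There is no depth.
- job.sign_off(): hands the job in, once; it reports no verdict.
The state is a dict: "clock": time; "qpos": joint angles; "qd": joint speeds; "effort": joint torques, N m; "position": TCP position; "ee_rot": TCP orientation; "contact_force": force on the tool from outside, world axes, zero at the start; "moment": the same for the moment, N m; "width": finger opening in m.
Only numpy, scipy, OpenCV 4.12 (cv2) and the standard library are available. Lean on these libraries where they do the work, as an engineer would, in place of code of your own. Each camera call takes 0.05 s, during which the arm holds its last target. There are 200 camera calls.

## Working session

There is one attempt and no reset: what is moved stays moved. The work goes in short steps, Python scripts to look and compute and a tool call to move; the robot and the scene stay as the last step left them, time stands still between calls to the robot, and variables do not carry over. Pictures are saved under pics/ and viewed, about 8 in all and at most 12, crops included, and the job is handed in when it is done.

Besides the shell and the picture viewer there is one more tool, called as name(argument=value, ...) on one line, values as JSON. step_arm: Moves the arm, as the interface text tells. Its arguments: {"type":"object","properties":{"moves":{"type":"array","items":{"type":"number","minimum":-1,"maximum":1}},"force":{"type":"number"}},"required":["moves"]}

```bash
mkdir -p pics
cat > h.py <<'E'
import numpy as np, cv2
from rig import manip,get_image,job
def grab(n,f=None):
    d=get_image(n)
    if f: cv2.imwrite('pics/'+f,d['frame']); np.save('pics/'+f+'.npy',d,allow_pickle=True)
    return d
def ld(f): return np.load('pics/'+f+'.npy',allow_pickle=True).item()
def KD(d): return np.array([[d['fx'],0,d['cx']],[0,d['fy'],d['cy']],[0,0,1.]]),np.array([d['k1'],0,0,0,0.])
def ray(d,px):
    K,D=KD(d); u=cv2.undistortPoints(np.array([[px]],float),K,D)[0,0]
    R=cv2.Rodrigues(np.array(d['rvec'],float))[0]; t=np.array(d['tvec'],float).ravel()
    return -R.T@t, R.T@np.array([u[0],u[1],1])
def onz(d,px,z):
    c,v=ray(d,px); return c+v*(z-c[2])/v[2]
def tri(d1,p1,d2,p2):
    c1,v1=ray(d1,p1);c2,v2=ray(d2,p2)
    s=np.linalg.lstsq(np.c_[v1,-v2],c2-c1,rcond=None)[0]
    a=c1+s[0]*v1;b=c2+s[1]*v2
    return (a+b)/2,np.linalg.norm(a-b)
def proj(d,P):
    K,D=KD(d); return cv2.projectPoints(np.array(P,float).reshape(-1,3),np.array(d['rvec'],float),np.array(d['tvec'],float),K,D)[0][:,0]
E
python3 - <<'E'
from h import *
for n in('side','top'):
    d=grab(n,n+'0.png'); print(n,{k:v for k,v in d.items() if k!='frame'}, ray(d,(320,240)))
print(manip.get_state())
E
```

```text
side {'fx': 581.0778672552365, 'fy': 581.0778672552365, 'cx': 318.30105888439306, 'cy': 252.26846713280742, 'k1': -0.15207051628805285, 'rvec': array([ 0.42085617, -2.46007396,  1.61889149]), 'tvec': array([0.5843794 , 0.10101302, 1.36669325])} (array([0.17087423, 1.34042682, 0.62738448]), array([ 0.29036501, -0.87911595, -0.37854682]))
top {'fx': 564.4347978435702, 'fy': 564.4347978435702, 'cx': 315.16990713383353, 'cy': 243.77225420306098, 'k1': -0.05070028851065511, 'rvec': array([ 2.2133872 , -2.15953242,  0.07016536]), 'tvec': array([0.13372501, 0.57731688, 1.25463803])} (array([0.48945061, 0.14408839, 1.29033731]), array([ 0.07312979, -0.00539707, -0.99736693]))
{'clock': 0.1, 'qpos': array([ 9.85989388e-01,  2.76566929e-01,  1.50602486e+00, -4.70031775e-06,
        1.36069438e+00, -1.21016665e-01]), 'qd': array([ 0.00113375, -0.00253446, -0.00265591,  0.00049327,  0.00080293,
        0.00018448]), 'effort': array([ 1.38233258e-04, -4.17696404e+01, -2.46404672e+01, -3.87970440e-04,
        5.73959944e-03, -1.65152875e-05]), 'position': array([0.25698528, 0.51387278, 0.24449883]), 'ee_rot': array([-2.90509033e-04,  2.29821783e-01,  9.73232362e-01, -7.95364463e-04]), 'contact_force': array([-0.28035135,  0.8008873 , -0.29023453]), 'moment': array([-0.03590139,  0.01263165,  0.00523188]), 'width': 0.08556229456043556}
```

View pics/top0.png

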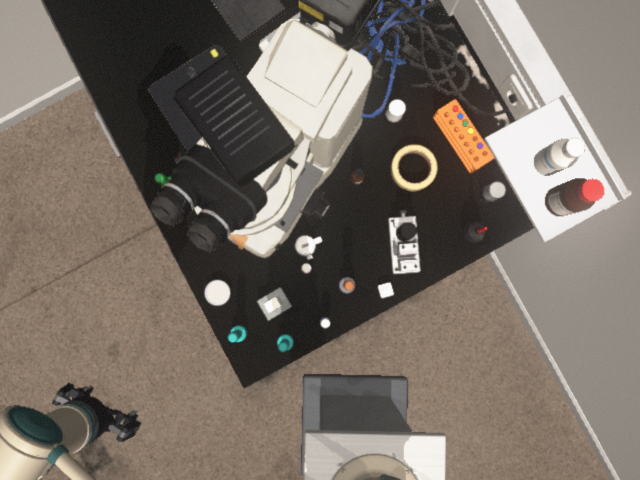

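View pics/side0.png

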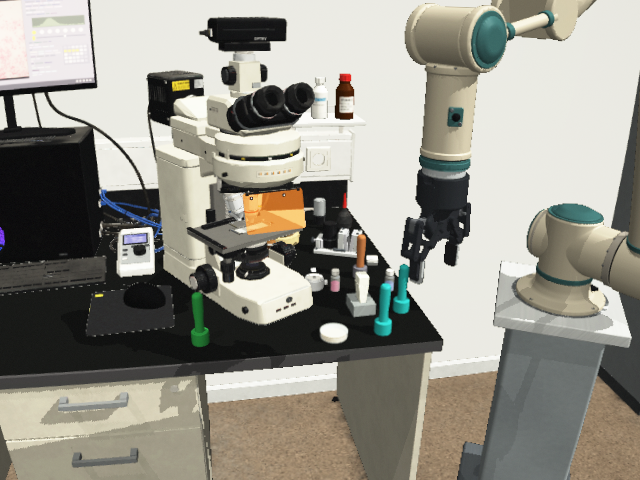

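Top: wedge and block at about (273,304), tamper with brown handle (347,285), vise (405,247) with case (407,231). Turquoise/green look-alikes are at (237,334), (285,343), (161,178). Next I'll enlarge crops.

Run:
```python
from h import *
t=ld('top0.png');s=ld('side0.png')
a=t['frame'][200:300,330:440];b=t['frame'][270:330,245:305];c=s['frame'][220:340,310:420]
A=cv2.resize(a,None,fx=4,fy=4,interpolation=cv2.INTER_CUBIC);B=cv2.resize(b,None,fx=5,fy=5,interpolation=cv2.INTER_CUBIC)
im=np.zeros((400,800,3),np.uint8);im[:,:440]=A;im[:300,460:760]=B
cv2.imwrite('pics/c1.png',im)
cv2.imwrite('pics/c2.png',cv2.resize(c,None,fx=5,fy=5,interpolation=cv2.INTER_CUBIC))
```

```text
(no output)
```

View pics/c1.png

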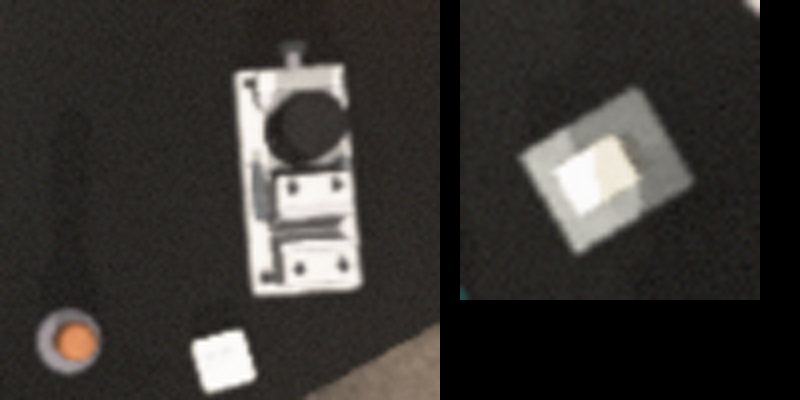

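View pics/c2.png

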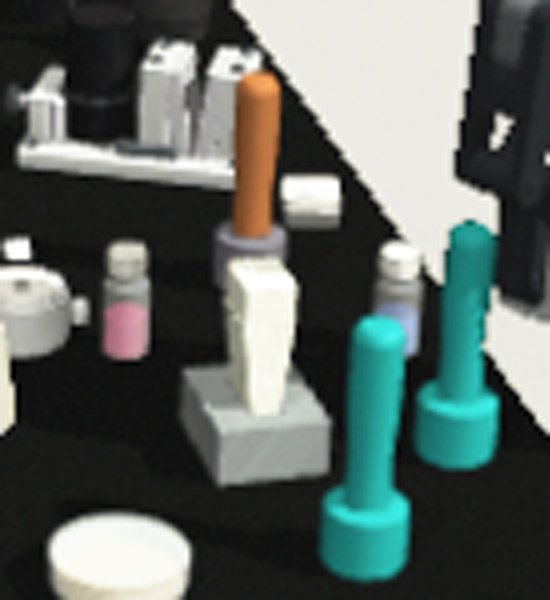

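Top crop: vise base corners in crop coords (235,72),(343,65),(362,287),(252,297), slot between the jaw top (y≈215) and back stop (y≈243). The block is the grey square, and the wedge leans to the lower left. In the side crop the wedge top is at about (262,262)/5 and the tamper handle top at (258,75)/5.

Run:
```python
from h import *
np.set_printoptions(precision=4,suppress=True)
t=ld('top0.png');s=ld('side0.png')
A=lambda x,y:((x+.5)/4-.5+330,(y+.5)/4-.5+200)
B=lambda x,y:((x-460+.5)/5-.5+245,(y+.5)/5-.5+270)
C=lambda x,y:((x+.5)/5-.5+310,(y+.5)/5-.5+220)
print('nadir px',proj(t,[.489,.144,0]))
P=lambda f,pts,z,d=t:np.array([onz(d,f(*p),z) for p in pts])
def rep(n,q):
    print(n,'c',q.mean(0),'edges',np.linalg.norm(np.roll(q,-1,0)-q,axis=1),'ang',np.degrees(np.arctan2(*(np.roll(q,-1,0)-q)[:,1::-1].T)))
rep('base',P(A,[(235,72),(343,65),(362,287),(252,297)],.012))
rep('jaw',P(A,[(275,175),(348,171),(354,211),(278,216)],.062))
rep('stop',P(A,[(283,245),(356,240),(360,284),(287,290)],.062))
rep('block',P(B,[(634,88),(692,182),(577,255),(520,158)],.026))
rep('wtop',P(B,[(555,173),(620,135),(640,180),(580,215)],.086))
print('case top',onz(t,A(311,122),.082))
print('case base edge');
print('tamper head',onz(t,A(69,341),.028),'handle top',onz(t,A(78,342),.110))
print('tamper tri',tri(t,A(78,342),s,C(258,74)))
# wedge top: side corners
rep('wtop side',P(C,[(227,263),(275,258),(298,270),(253,278)],.086,s))
rep('block side',P(C,[(182,370),(290,360),(330,418),(222,432)],.026,s))
rep('jaw side',P(C,[(140,48),(168,38),(196,44),(167,55)],.062,s))
rep('stop side',P(C,[(207,55),(233,47),(262,53),(236,63)],.062,s))
# masks for color: tamper orange
for n,d in(('t',t),('s',s)):
    h=cv2.cvtColor(d['frame'],cv2.COLOR_BGR2HSV); m=cv2.inRange(h,(5,120,60),(18,255,255))
    k,_,st,ce=cv2.connectedComponentsWithStats(m)
    print(n,[(st[i].tolist(),ce[i].round(1)) for i in range(1,k) if st[i,4]>20])
# neighbours
for n,p,z in(('vial',(306,268),.052),('vial',(325,323),.052),('covers',(386,290),.017),('tally',(306,245),.033),('teal',(285,343),.0),('teal2',(237,335),0),('petri',(217,293),.016),('dropper?',(358,177),.07),('tape',(414,167),.025),('microscope edge',(320,205),.03),('scope base',(265,255),.06)):
    print(n,onz(t,p,z))
```

```text
nadir px [[315.9737 281.4704]]
base c [ 0.5774 -0.0542  0.012 ] edges [0.0619 0.1268 0.0627 0.1283] ang [ -84.8337 -174.3775   96.5373    5.2309]
jaw c [ 0.5669 -0.0551  0.062 ] edges [0.04   0.0221 0.0417 0.0224] ang [ -85.4561 -170.7128   95.1502    5.047 ]
stop c [ 0.528  -0.0599  0.062 ] edges [0.04   0.024  0.04   0.0246] ang [ -84.7109 -174.0298   96.0431    5.9676]
block c [0.4371 0.237  0.026 ] edges [0.0493 0.0606 0.0501 0.0596] ang [-146.6885  123.7845   32.2182  -57.0224]
wtop c [0.4373 0.2355 0.086 ] edges [0.032  0.0209 0.0295 0.0207] ang [ -58.2773 -154.3588  121.6483   32.5172]
case top [ 0.604  -0.0499  0.082 ]
case base edge
tamper head [0.4831 0.0749 0.028 ] handle top [0.4831 0.0747 0.11  ]
tamper tri (array([0.4839, 0.075 , 0.1125]), np.float64(0.001531674892992172))
wtop side c [0.4398 0.2296 0.086 ] edges [0.0221 0.015  0.0219 0.018 ] ang [-146.0824  146.381    41.9734  -36.0198]
block side c [0.439  0.2343 0.026 ] edges [0.0506 0.0562 0.0498 0.0591] ang [-148.498   122.467    34.9017  -56.7283]
jaw side c [ 0.5716 -0.0705  0.062 ] edges [0.0222 0.0171 0.0237 0.
[... 257 characters left out ...]
55.8, 178.5])), ([231, 236, 13, 13, 68], array([238. , 242.2])), ([344, 281, 10, 9, 69], array([348.5, 284.9]))]
s [([339, 81, 15, 16, 147], array([346.9,  88.7])), ([342, 113, 11, 6, 51], array([347.9, 115.3])), ([243, 187, 63, 48, 1831], array([273.2, 210.3])), ([356, 234, 10, 33, 269], array([360.8, 249.9])), ([267, 240, 9, 4, 24], array([271.2, 241.2]))]
vial [0.518  0.1666 0.052 ]
vial [0.3991 0.1221 0.052 ]
covers [ 0.4737 -0.014   0.017 ]
tally [0.5697 0.1683 0.033 ]
teal [0.3479 0.2108 0.    ]
teal2 [0.3631 0.3204 0.    ]
petri [0.4574 0.3664 0.016 ]
dropper? [0.719  0.0578 0.07  ]
tape [ 0.7538 -0.0723  0.025 ]
microscope edge [0.6608 0.1392 0.03  ]
scope base [0.5439 0.2567 0.06  ]
```

```bash
cat >> h.py <<'E'
def go(x,y,z,yaw):
    """fractions from measured pose to TCP target with tool-y at world angle yaw (deg)"""
    s=manip.get_state(); w,a,b,c=s['ee_rot']
    R=np.array([[1-2*(b*b+c*c),2*(a*b-w*c),2*(a*c+w*b)],[2*(a*b+w*c),1-2*(a*a+c*c),2*(b*c-w*a)],[2*(a*c-w*b),2*(b*c+w*a),1-2*(a*a+b*b)]])
    cur=np.degrees(np.arctan2(R[1,1],R[0,1])); tw=-((yaw-cur+180)%360-180)/180
    d=R.T@(np.array([x,y,z])-s['position'])/.5
    print('t',round(s['clock'],2),'pos',s['position'].round(4),'yaw',round(cur,2),'z',R[:,2].round(3),'F',s['contact_force'].round(1),'w',round(s['width'],4),'q6',s['qpos'][5].round(2))
    print('->',d.round(4),round(tw,4))
E
python3 -c "
from h import *
go(.438,.2355,.2,123.3)"
```

```text
t 0.1 pos [0.257  0.5139 0.2445] yaw 63.43 z [-0.001 -0.001 -1.   ] F [-0.3  0.8 -0.3] w 0.0856 q6 -0.12
-> [-0.5729 -0.3358  0.0894] -0.3326
```

step_arm(moves=[-0.573,-0.336,0,-0.332,-1,-0.573,-0.336,0,-0.332,-1,-0.573,-0.336,0,-0.332,-1,-0.573,-0.336,0,-0.332,-1,-0.573,-0.336,0,-0.332,-1])

```text
clock: 0.6
position: [0.3819, 0.3229, 0.245]
ee_rot: [-0.0, -0.111, 0.994, -0.0]
contact_force: [0.9, 0.7, 0.6]
width: 0.0859
```

```bash
python3 -c "
from h import *
go(.438,.2355,.16,123.3)"
```

```text
t 0.6 pos [0.3819 0.3229 0.245 ] yaw 102.69 z [-0. -0. -1.] F [0.9 0.7 0.6] w 0.0859 q6 -1.23
-> [-0.0712 -0.1951  0.17  ] -0.1145
```

step_arm(moves=[-0.05,-0.16,0.15,-0.1,-1,-0.05,-0.16,0.15,-0.1,-1,-0.05,-0.16,0.15,-0.1,-1,-0.05,-0.16,0.15,-0.1,-1,-0.05,-0.16,0.15,-0.1,-1])

```text
clock: 1.1
position: [0.4231, 0.2521, 0.1705]
ee_rot: [-0.0, -0.261, 0.965, 0.0]
contact_force: [-0.2, 1.2, 0.4]
width: 0.0853
```

```bash
python3 -c "
from h import *
go(.438,.2355,.069,123.3)
d=grab('top','t1.png');e=grab('side','s1.png')
a=cv2.resize(d['frame'][250:350,220:320],None,fx=4,fy=4,interpolation=2);b=cv2.resize(e['frame'][180:330,300:400],None,fx=4,fy=4,interpolation=2)
im=np.zeros((600,800,3),np.uint8);im[:400,:400]=a;im[:600,400:]=b;cv2.imwrite('pics/v1.png',im)"
```

```text
t 1.1 pos [0.4231 0.2521 0.1705] yaw 120.27 z [-0.     0.001 -1.   ] F [-0.2  1.2  0.4] w 0.0853 q6 -1.7
-> [-0.0091 -0.0438  0.2029] -0.0168
```

View pics/v1.png

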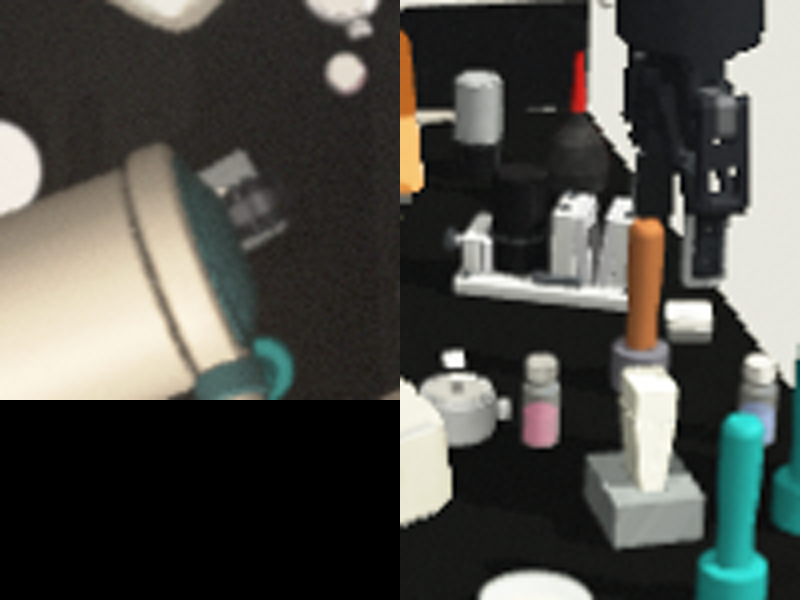

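The side view shows the gripper (375,245 full-frame) above and behind the wedge at (362,280). The arm hides the wedge in the top view. Centre over it, then descend.

step_arm(moves=[-0.006,-0.02,0.08,-0.012,-1,-0.006,-0.02,0.08,-0.012,-1,-0.006,-0.02,0.08,-0.012,-1,-0.006,-0.02,0.08,-0.012,-1,-0.006,-0.02,0.08,-0.012,-1])

```text
clock: 1.7
position: [0.4313, 0.2455, 0.1318]
ee_rot: [0.001, -0.28, 0.96, 0.0]
contact_force: [-0.0, 0.6, 0.2]
width: 0.0857
```

```bash
python3 -c "
from h import *
go(.438,.2355,.069,123.3)"
```

```text
t 1.7 pos [0.4313 0.2455 0.1318] yaw 122.54 z [ 0.003  0.001 -1.   ] F [-0.   0.6  0.2] w 0.0857 q6 -1.76
-> [-0.0003 -0.024   0.1257] -0.0042
```

step_arm(moves=[0,-0.024,0.02,-0.004,-1,0,-0.024,0.06,-0.004,-1,0,-0.024,0.1,-0.004,-1,0,-0.024,0.126,-0.004,-1,0,-0.024,0.126,-0.004,-1])

```text
clock: 2.2
position: [0.4362, 0.2344, 0.0667]
ee_rot: [-0.001, -0.286, 0.958, -0.0]
contact_force: [1.4, 0.5, 0.7]
width: 0.0857
```

step_arm(moves=[0,0,0,0,-1,0,0,0,0,-1])

```text
clock: 2.4
position: [0.438, 0.235, 0.0685]
ee_rot: [0.001, -0.286, 0.958, 0.0]
contact_force: [-0.5, 0.9, 0.2]
width: 0.0857
```

```bash
python3 -c "
from h import *
go(.438,.2355,.069,123.3)
e=grab('side','s2.png')
cv2.imwrite('pics/v2.png',cv2.resize(e['frame'][210:330,310:410],None,fx=5,fy=5,interpolation=2))
T=manip.get_state()['position'];print(proj(e,[T,[.438,.2355,.086]]))"
```

```text
t 2.4 pos [0.438  0.235  0.0685] yaw 123.24 z [ 0.002  0.001 -1.   ] F [-0.5  0.9  0.2] w 0.0857 q6 -1.8
-> [-0.0005  0.0009 -0.0009] -0.0003
[[362.05864937 281.41590345]
 [362.35723314 274.26015325]]
```

View pics/v2.png

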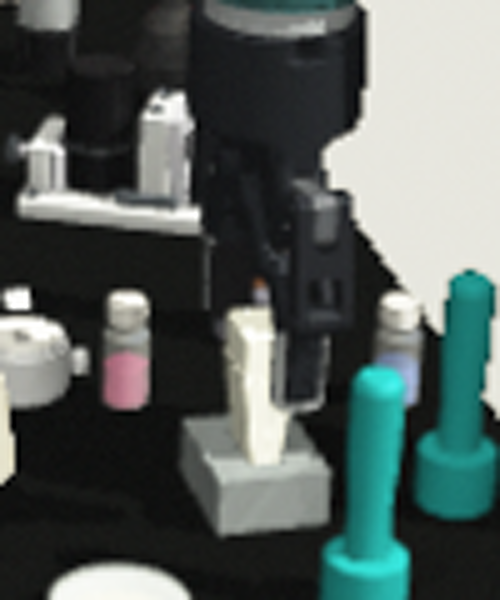

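Wedge top centre is at about (362.4,273.5), against a projected (362.4,274.3), so the pads straddle it. Close, check, lift.

step_arm(moves=[0,0,0,0,1,0,0,0,0,1,0,0,0,0,1,0,0,0,0,1,0,0,0,0,1], force=40)

```text
clock: 2.95
position: [0.4371, 0.2346, 0.0675]
ee_rot: [0.0, -0.286, 0.958, 0.0]
contact_force: [-0.4, 0.2, 2.6]
width: 0.0295
```

step_arm(moves=[0,0,0,0,1,0,0,0,0,1,0,0,0,0,1])

```text
clock: 3.25
position: [0.4371, 0.2346, 0.0675]
ee_rot: [0.0, -0.286, 0.958, 0.0]
contact_force: [-0.8, 1.2, 2.8]
width: 0.0297
```

step_arm(moves=[0,0,-0.02,0,1,0,0,-0.04,0,1,0,0,-0.06,0,1,0,0,-0.06,0,1])

```text
clock: 3.65
position: [0.4384, 0.235, 0.0992]
ee_rot: [0.002, -0.286, 0.958, 0.0]
contact_force: [0.5, -0.0, -0.5]
width: 0.0294
```

```bash
python3 -c "
from h import *
go(.438,.2355,.22,95.4)"
```

```text
t 3.65 pos [0.4384 0.235  0.0992] yaw 123.24 z [ 0.004  0.001 -1.   ] F [ 0.5 -0.  -0.5] w 0.0294 q6 -1.8
-> [-0.0008  0.0011 -0.2416] 0.1547
```

step_arm(moves=[0,0,-0.1,0,1,0,0,-0.2,0,1,0,0,-0.2,0,1,0.134,-0.609,-0.2,0.155,1,0.134,-0.609,-0.2,0.155,1])

```text
clock: 4.15
position: [0.4726, 0.1411, 0.1975]
ee_rot: [0.001, -0.139, 0.99, 0.0]
contact_force: [1.0, 0.2, -1.3]
width: 0.0293
```

step_arm(moves=[0,0,0,0,1])

```text
clock: 4.25
position: [0.4746, 0.1362, 0.197]
ee_rot: [0.001, -0.136, 0.991, -0.002]
contact_force: [-0.7, 1.5, -0.8]
width: 0.0297
```

```bash
python3 -c "
from h import *
go(.549,-.0565,.2,95.4)"
```

```text
t 4.25 pos [0.4746 0.1362 0.197 ] yaw 105.64 z [ 0.001 -0.003 -1.   ] F [-0.7  1.5 -0.8] w 0.0297 q6 -1.7
-> [-0.0394 -0.4113 -0.0045] 0.0569
```

step_arm(moves=[-0.04,-0.41,0,0.057,1,-0.04,-0.41,0,0.057,1,-0.04,-0.41,0,0.057,1,-0.04,-0.41,0,0.057,1,-0.04,-0.41,0,0.057,1])

```text
clock: 4.75
position: [0.5507, -0.0553, 0.1966]
ee_rot: [0.001, -0.049, 0.999, -0.001]
contact_force: [-0.6, 0.1, -0.8]
width: 0.0292
```

step_arm(moves=[0,0,0.05,0,1,0,0,0.1,0,1,0,0,0.11,0,1,0,0,0.11,0,1])

```text
clock: 5.15
position: [0.5476, -0.0495, 0.1413]
ee_rot: [-0.001, -0.051, 0.999, 0.001]
contact_force: [-0.5, 1.0, -0.7]
width: 0.0292
```

```bash
python3 -c "
from h import *
go(.549,-.0565,.135,95.4)
d=grab('top','t3.png');e=grab('side','s3.png')
a=cv2.resize(d['frame'][200:300,360:440],None,fx=5,fy=5,interpolation=2);b=cv2.resize(e['frame'][170:270,300:380],None,fx=5,fy=5,interpolation=2)
cv2.imwrite('pics/v3.png',np.hstack([a,b]))"
```

```text
t 5.15 pos [ 0.5476 -0.0495  0.1413] yaw 95.83 z [-0.003  0.001 -1.   ] F [-0.5  1.  -0.7] w 0.0292 q6 -1.89
-> [-0.0015 -0.0142  0.0125] 0.0024
```

View pics/v3.png

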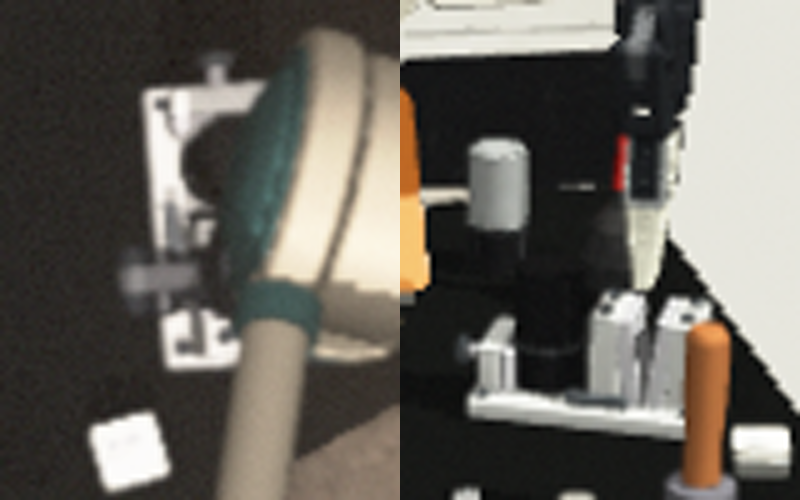

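```bash
python3 -c "
from h import *
s=ld('s3.png');s0=ld('side0.png')
S=np.array([.549,-.0565,.062]);a=np.radians(-174.6);X=np.array([np.cos(a),np.sin(a),0]);Y=np.array([-X[1],X[0],0])
for n,x,y in(('jaw near L',-29.5,-20),('jaw near R',-7.4,-20),('jaw far R',-7.4,20),('stop near L',7,-20),('stop near R',31,-20),('stop far R',31,20)):
  print(n,(proj(s,[S+X*x*1e-3+Y*y*1e-3])[0]-[309.6,219.6])*5)
T=np.array([.5476,-.0495,.1413-.0615]); print('nose v3',(proj(s,[T])[0]-[299.6,169.6])*5+[400,0])
g=cv2.cvtColor(s0['frame'],6)
for r in (233,235,237,240,243,246): print(r,g[r,334:366])
"
```

```text
jaw near L [139.17339497  68.34270175]
jaw near R [180.12852873  72.52578983]
jaw far R [194.16984802  46.21636837]
stop near L [206.93344992  75.26707584]
stop near R [251.81227387  79.86291652]
stop far R [264.26105734  53.26449432]
nose v3 [650.97680019 284.15346199]
233 [ 32  28  25  46 158 245 246 243 246 247 244 239 241 203 197  57  24  86
 209 245 241 245 136  86 143 236 242 214  98  29  25 115]
235 [ 23  14  22  55 131 173 177 178 180 182 168 180 211 213 182  70  33  88
 169 204 227 233 239 235 183 169 170 171 171 166 132  44]
237 [ 16  19  30  56 134 175 177 176 177 172 167 174 178  97  97  85  56 131
 165 171 176 172 160 100 103 123 150 170 179 184 177 147]
240 [ 33  23  23  77 172 171 172 171 175 165 164 169 152  83  97  90  94 171
 167 168 169 171 159  85  79  87  99 112 127 136 138 125]
243 [ 16  19  21  71 165 170 170 170 176 171 163 163 173 211  97 108 152 165
 166 162 168 169 155  72  78  88  99 115 128 135 137 117]
246 [ 18  16  19  74 166 169 166 167 181 199 158 164 176 189  98 117 161 165
 167 169 167 161 127  72  80  90 102 118 129 135 133 108]
```

```bash
python3 -c "
from h import *
s=ld('s3.png');g=cv2.cvtColor(s['frame'],6)
for r in range(208,242,2): print(r,g[r,340:368])
T=np.array([.5476,-.0495,.1413]);a=np.radians(-174.2);X=np.array([np.cos(a),np.sin(a),0]);Y=np.array([-X[1],X[0],0])
for h in (0,.01,.02,.03,.04):
  t=.004+h/8
  P=[T+[0,0,h-.0615]+X*i*t+Y*j*.015 for i,j in((-1,-1),(1,-1),(1,1))]; print(h,proj(s,P).round(1).tolist())
"
```

```text
208 [ 23  23  23  40  79 121  45  25  27  28  26  69 131 139 198 228 229 229
 229 229 229 228 229 229 229 228 229 229]
210 [ 22  28  35  41  73 136 137 124 110 112 112 122 150 199 229 229 229 229
 229 229 229 228 229 229 229 230 229 229]
212 [ 39  47  53  57  77 141 195 184 181 186 196 190 224 232 229 229 229 229
 229 229 229 229 229 228 229 229 229 229]
214 [ 43  54  57  61  70 118 195 184 186 195 198 216 235 195 229 229 229 228
 229 229 229 229 229 229 229 229 229 229]
216 [ 41  51  58  60  66 119 209 198 194 198 200 216 215 130 229 229 229 229
 229 229 229 229 229 229 229 229 229 229]
218 [ 33  39  43  47  52 123 222 197 192 198 206 226 206  24 106 217 228 229
 229 229 229 228 230 229 229 229 229 229]
220 [ 34  38  41  44  46  81 170 202 211 208 218 233 155  25  25  24 117 229
 229 229 230 229 229 229 229 229 229 229]
222 [ 38  40  39  41  44  64 136 199 205 213 222 216  64  22  23  21  22 109
 217 229 229 229 229 229 229 229 229 229]
224 [ 30  27  28  32  37  41 105 199 205 218 229 199  23  22  22  25  24  23
  23 119 229 229 229 229 228 228 229 229]
226 [ 30  31  31  33  32  34 
[... 489 characters left out ...]
65  24 132 242 237 237 235 173 147
 156 201 185 148 110  77  51  23 110 217]
236 [169 168 171 172 160 168 194 173  88  69  42 105 156 161 164 165 159 129
 110 141 163 170 171 175 169  96  24 110]
238 [166 166 167 161 157 165 163  93  92  80  66 136 158 160 164 164 152  87
  85 103 126 144 157 159 154 133  39  21]
240 [163 163 165 157 155 158 143  80  91  84  89 162 158 160 160 162 150  81
  75  84  93 106 121 129 130 116  37  20]
0 [[347.3, 228.3], [350.3, 228.5], [352.3, 224.6]]
0.01 [[347.0, 224.6], [350.9, 225.0], [352.9, 221.2]]
0.02 [[346.6, 221.0], [351.5, 221.5], [353.5, 217.7]]
0.03 [[346.3, 217.4], [352.1, 217.9], [354.1, 214.2]]
0.04 [[345.9, 213.7], [352.8, 214.3], [354.7, 210.7]]
```

step_arm(moves=[0,-0.014,0.015,0.002,1,0,-0.014,0.015,0.002,1,0,-0.014,0.015,0.002,1,0,-0.014,0.015,0.002,1,0,-0.014,0.015,0.002,1])

```text
clock: 5.75
position: [0.5494, -0.0574, 0.1351]
ee_rot: [0.0, -0.047, 0.999, 0.0]
contact_force: [-0.6, -0.4, -0.6]
width: 0.0294
```

step_arm(moves=[0,0,0,0,1,0,0,0,0,1,0,0,0,0,1])

```text
clock: 6.05
position: [0.5493, -0.0573, 0.1349]
ee_rot: [0.0, -0.047, 0.999, 0.0]
contact_force: [0.5, -0.5, -1.5]
width: 0.0295
```

```bash
python3 -c "
from h import *
go(.547,-.0565,.125,95.4)
s=grab('side','s4.png');go(.547,-.0565,.125,95.4)
g=cv2.cvtColor(s['frame'],6)
for r in range(210,242,2): print(r,g[r,340:360])
T=manip.get_state()['position'];a=np.radians(-174.6);X=np.array([np.cos(a),np.sin(a),0]);Y=np.array([-X[1],X[0],0])
for h in (0,.01,.02,.03,.04):
  t=.004+h/8
  P=[T+[0,0,h-.0615]+X*i*t+Y*j*.015 for i,j in((-1,-1),(1,-1),(1,1))]; print(h,proj(s,P).round(1).tolist())
"
```

```text
t 6.05 pos [ 0.5493 -0.0573  0.1349] yaw 95.43 z [ 0.  0. -1.] F [ 0.5 -0.5 -1.5] w 0.0295 q6 -1.9
-> [0.0045 0.0021 0.0198] 0.0002
t 6.1 pos [ 0.5493 -0.0574  0.1348] yaw 95.43 z [ 0.  0. -1.] F [ 0.1 -0.3 -0.3] w 0.0293 q6 -1.9
-> [0.0043 0.0021 0.0196] 0.0001
210 [ 22  27  35  42  58  89  69  29  26  25  25  49 109 167 226 229 229 229
 229 229]
212 [ 41  48  53  58  73 110 146 138 129 128 124 110 141 178 196 229 230 229
 229 229]
214 [ 43  55  57  61  70 118 199 186 185 187 192 199 212 228 229 230 230 229
 229 229]
216 [ 42  53  60  60  65 101 176 188 186 186 196 206 227 232 230 228 229 229
 229 229]
218 [ 33  39  44  47  53  93 181 208 201 187 197 215 235 166 107 217 229 229
 228 229]
220 [ 36  39  42  46  45  63 137 206 199 196 209 212 217  64  25  23 117 230
 229 229]
222 [ 36  37  39  41  45  48 112 206 199 198 208 228 214  22  23  24  24 108
 217 229]
224 [ 28  28  30  33  37  38 105 209 201 198 217 234 156  23  24  23  24  25
  24 121]
226 [ 31  30  29  30  32  35 104 209 201 207 230 209  57  22  21  22  23  23
  23  23]
228 [ 52  97  73  52  68  99 149 187 206 210 211  55  23  22  27  24  23  24
  28  25]
230 [137 163 168 177 176 189 233 236 215  65  21  22  27 135 239 231 230 214
 102 109]
232 [159 157 164 200 178 202 235 222 192  89  22  31 140 240 232 230 215 190
 205 234]
234 [167 172 190 211 204 208 213 206 189  65  26 132 242 237 238 235 173 148
 156 202]
236 [169 167 171 172 159 168 195 175  89  69  42 104 157 161 166 164 160 129
 112 142]
238 [167 166 167 161 159 163 163  92  93  82  66 137 159 161 163 163 152  87
  85 103]
240 [164 164 165 158 155 159 144  80  91  84  90 162 159 160 161 163 152  81
  74  84]
0 [[347.4, 229.5], [350.4, 229.8], [352.4, 225.9]]
0.01 [[347.1, 225.9], [351.0, 226.3], [353.0, 222.4]]
0.02 [[346.7, 222.3], [351.6, 222.7], [353.6, 219.0]]
0.03 [[346.4, 218.6], [352.2, 219.2], [354.2, 215.5]]
0.04 [[346.0, 215.0], [352.8, 215.7], [354.8, 212.0]]
```

Side-view rows put the wedge nose centre near 348.0 and the slot centre near 349.2, so shift about 2.5 mm towards the stop, then lower while watching force.

step_arm(moves=[0.005,0,0,0,1,0.005,0,0.01,0,1,0.005,0,0.02,0,1,0.005,0,0.03,0,1,0.005,0,0.03,0,1])

```text
clock: 6.6
position: [0.5461, -0.0575, 0.1187]
ee_rot: [-0.001, -0.047, 0.999, 0.0]
contact_force: [0.0, 0.8, 0.2]
width: 0.0296
```

step_arm(moves=[0,0,0.006,0,1,0,0,0.012,0,1,0,0,0.012,0,1])

```text
clock: 6.9
position: [0.5465, -0.0575, 0.1134]
ee_rot: [-0.0, -0.047, 0.999, 0.0]
contact_force: [0.7, 0.1, -0.9]
width: 0.0298
```

```bash
python3 -c "
from h import *
go(.547,-.0565,.1,95.4)
s=grab('side','s5.png')
cv2.imwrite('pics/v5.png',cv2.resize(s['frame'][180:255,310:370],None,fx=8,fy=8,interpolation=2))"
```

```text
t 6.9 pos [ 0.5465 -0.0575  0.1134] yaw 95.43 z [-0.001  0.    -1.   ] F [ 0.7  0.1 -0.9] w 0.0298 q6 -1.9
-> [-0.0012  0.002   0.0267] 0.0001
```

View pics/v5.png

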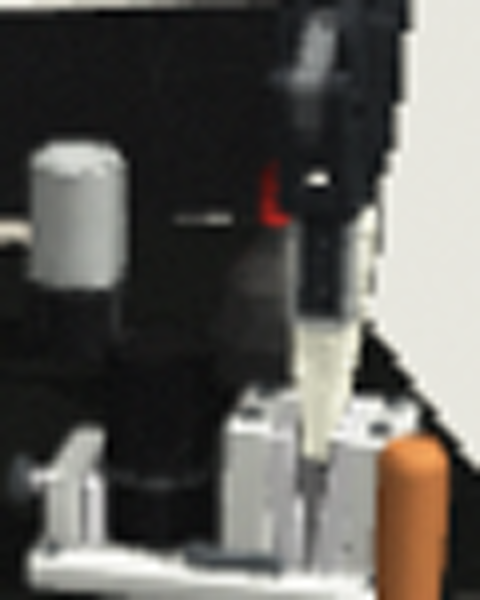

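The nose (crop 315,455) is inside the slot and centred. Lower gently to contact.

step_arm(moves=[0,0,0.004,0,1,0,0,0.008,0,1,0,0,0.012,0,1,0,0,0.012,0,1])

```text
clock: 7.35
position: [0.5468, -0.0576, 0.1076]
ee_rot: [-0.0, -0.047, 0.999, 0.0]
contact_force: [-0.3, 0.2, -0.7]
width: 0.0292
```

step_arm(moves=[0,0,0.003,0,1,0,0,0.006,0,1,0,0,0.008,0,1,0,0,0.008,0,1])

```text
clock: 7.75
position: [0.5472, -0.0576, 0.1038]
ee_rot: [0.0, -0.047, 0.999, -0.0]
contact_force: [1.1, -0.2, -1.5]
width: 0.0293
```

step_arm(moves=[0,0,0.002,0,1,0,0,0.004,0,1,0,0,0.004,0,1])

```text
clock: 8.05
position: [0.5473, -0.0577, 0.1019]
ee_rot: [0.001, -0.047, 0.999, -0.0]
contact_force: [2.3, 0.7, -0.6]
width: 0.0294
```

step_arm(moves=[0,0,0.002,0,1,0,0,0.004,0,1,0,0,0.004,0,1])

```text
clock: 8.35
position: [0.5475, -0.0577, 0.1001]
ee_rot: [0.001, -0.047, 0.999, -0.0]
contact_force: [3.2, 0.5, 0.8]
width: 0.0293
```

step_arm(moves=[-0.002,0,0,0,1,-0.002,0,0.002,0,1,-0.002,0,0.002,0,1])

```text
clock: 8.65
position: [0.5478, -0.0576, 0.0988]
ee_rot: [0.0, -0.047, 0.999, -0.0]
contact_force: [1.3, -0.1, 1.9]
width: 0.0296
```

step_arm(moves=[0,0,0.002,0,1,0,0,0.004,0,1,0,0,0.004,0,1])

```text
clock: 8.95
position: [0.548, -0.0575, 0.0968]
ee_rot: [0.0, -0.047, 0.999, 0.0]
contact_force: [2.1, -0.2, 1.4]
width: 0.0294
```

```bash
python3 -c "
from h import *
go(.547,-.0565,.1,95.4)"
```

```text
t 8.95 pos [ 0.548  -0.0575  0.0968] yaw 95.42 z [ 0.  0. -1.] F [ 2.1 -0.2  1.4] w 0.0294 q6 -1.9
-> [ 0.0018  0.0022 -0.0065] 0.0001
```

step_arm(moves=[0,0,0,0,0.3,0,0,0,0,0,0,0,0,0,-0.5,0,0,0,0,-0.5,0,0,0,0,-0.5])

```text
clock: 9.45
position: [0.5472, -0.0574, 0.0965]
ee_rot: [-0.001, -0.047, 0.999, 0.0]
contact_force: [0.5, -0.6, -0.0]
width: 0.064
```

step_arm(moves=[0,0,-0.1,0,-0.5,0,0,-0.2,0,-0.5,0,0,-0.22,0,-0.5,0,0,-0.22,0,-0.5])

```text
clock: 9.85
position: [0.5489, -0.0578, 0.2091]
ee_rot: [0.002, -0.047, 0.999, -0.001]
contact_force: [-0.3, -0.5, -0.3]
width: 0.0642
```

```bash
python3 -c "
from h import *
go(.4835,.075,.22,95.4)
s=grab('side','s6.png');d=grab('top','t6.png')
a=cv2.resize(s['frame'][180:255,310:370],None,fx=6,fy=6,interpolation=2);b=cv2.resize(d['frame'][210:285,370:430],None,fx=6,fy=6,interpolation=2)
cv2.imwrite('pics/v6.png',np.hstack([a,b]))"
```

```text
t 9.85 pos [ 0.5489 -0.0578  0.2091] yaw 95.43 z [ 0.005 -0.001 -1.   ] F [-0.3 -0.5 -0.3] w 0.0642 q6 -1.9
-> [ 0.105   0.2767 -0.0227] 0.0002
```

View pics/v6.png

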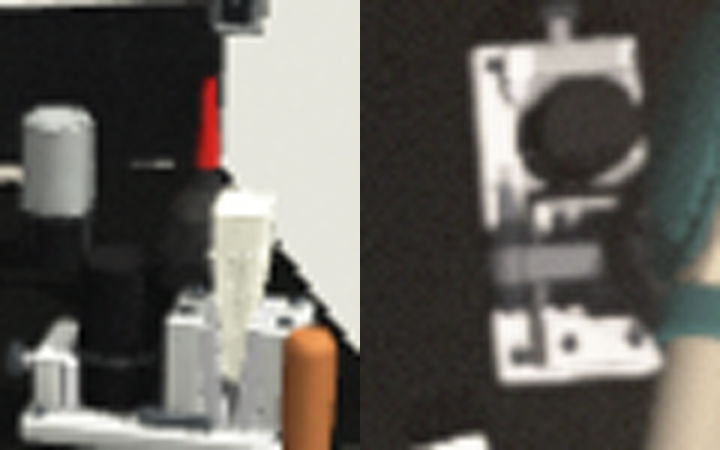

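Wedge is standing upright in the slot (side crop 240,200 to 232,375), gripper clear. Now the tamper.

step_arm(moves=[0.105,0.277,0,0,-0.5,0.105,0.277,0,0,-0.5,0.105,0.277,0,0,-0.5,0.105,0.277,0,0,-0.5,0.105,0.277,0,0,-0.5])

```text
clock: 10.45
position: [0.4809, 0.076, 0.2051]
ee_rot: [-0.002, -0.049, 0.999, -0.0]
contact_force: [1.0, 0.6, -0.2]
width: 0.0641
```

step_arm(moves=[0,0,0.05,0,-0.5,0,0,0.1,0,-0.5,0,0,0.12,0,-0.5,0,0,0.12,0,-0.5,0,0,0.12,0,-0.5])

```text
clock: 10.95
position: [0.4831, 0.0747, 0.1469]
ee_rot: [0.0, -0.047, 0.999, -0.0]
contact_force: [-0.0, 0.2, -0.1]
width: 0.0639
```

```bash
python3 -c "
from h import *
s=grab('side','s7.png')
go(.4835,.075,.083,95.4)
cv2.imwrite('pics/v7.png',cv2.resize(s['frame'][200:290,320:400],None,fx=6,fy=6,interpolation=2))"
```

```text
t 11.0 pos [0.4835 0.0748 0.1475] yaw 95.38 z [ 0.001 -0.    -1.   ] F [ 0.4 -0.5 -1.3] w 0.064 q6 -1.65
-> [1.000e-04 3.000e-04 1.289e-01] -0.0001
```

View pics/v7.png

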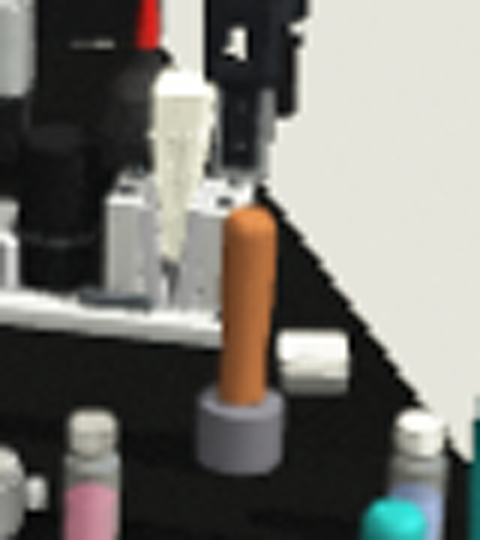

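The fingers (crop x≈245) line up over the handle (x≈250). Descend and grip.

step_arm(moves=[0,0,0.05,0,-0.5,0,0,0.1,0,-0.5,0,0,0.128,0,-0.5,0,0,0.128,0,-0.5,0,0,0.128,0,-0.5])

```text
clock: 11.5
position: [0.4834, 0.0753, 0.0838]
ee_rot: [0.001, -0.047, 0.999, 0.0]
contact_force: [0.6, -0.2, 0.7]
width: 0.0638
```

step_arm(moves=[0,0,0,0,1,0,0,0,0,1,0,0,0,0,1,0,0,0,0,1,0,0,0,0,1], force=90)

```text
clock: 12.0
position: [0.4832, 0.075, 0.0838]
ee_rot: [0.001, -0.048, 0.999, -0.0]
contact_force: [-0.6, -1.2, 5.7]
width: 0.0198
```

step_arm(moves=[0,0,0,0,1,0,0,0,0,1])

```text
clock: 12.2
position: [0.4832, 0.075, 0.0838]
ee_rot: [0.001, -0.048, 0.999, -0.0]
contact_force: [-0.7, -2.2, 5.8]
width: 0.0201
```

```bash
python3 -c "
from h import *
go(.549,-.057,.25,95.4)"
```

```text
t 12.2 pos [0.4832 0.075  0.0838] yaw 95.45 z [ 0.002 -0.001 -1.   ] F [-0.7 -2.2  5.8] w 0.0201 q6 -1.65
-> [-0.1066 -0.2756 -0.3319] 0.0003
```

step_arm(moves=[0,0,-0.1,0,1,0,0,-0.2,0,1,0,0,-0.29,0,1,0,0,-0.29,0,1,0,0,-0.29,0,1])

```text
clock: 12.7
position: [0.4823, 0.0755, 0.2283]
ee_rot: [0.001, -0.047, 0.999, 0.0]
contact_force: [-0.7, -0.2, -3.6]
width: 0.0202
```

step_arm(moves=[-0.106,-0.276,0,0,1,-0.106,-0.276,0,0,1,-0.106,-0.276,0,0,1,-0.106,-0.276,0,0,1,-0.106,-0.276,0,0,1])

```text
clock: 13.2
position: [0.5469, -0.0575, 0.2248]
ee_rot: [-0.003, -0.046, 0.999, 0.001]
contact_force: [-0.5, 1.1, -2.6]
width: 0.0197
```

step_arm(moves=[0,0,0,0,1,0,0,0,0,1])

```text
clock: 13.4
position: [0.5471, -0.0557, 0.2269]
ee_rot: [-0.001, -0.048, 0.999, 0.001]
contact_force: [0.8, 0.2, -3.4]
width: 0.0198
```

```bash
python3 -c "
from h import *
s=grab('side','s8.png')
go(.548,-.0575,.205,95.4)
cv2.imwrite('pics/v8.png',cv2.resize(s['frame'][150:255,310:380],None,fx=5,fy=5,interpolation=2))"
```

```text
t 13.45 pos [ 0.5474 -0.0557  0.2273] yaw 95.51 z [-0.001  0.001 -1.   ] F [-0.9  0.2 -2.2] w 0.0197 q6 -1.9
-> [-0.001  -0.0037  0.0447] 0.0006
```

View pics/v8.png

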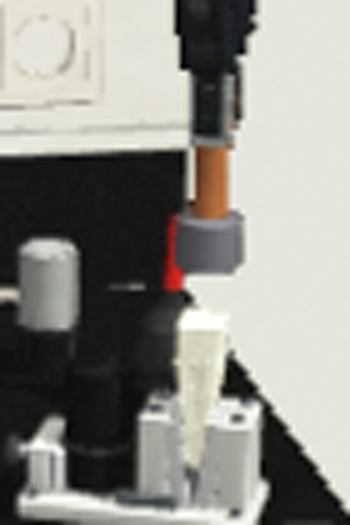

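Head is at crop x≈209 and wedge top at x≈203, so shift about 2.5 mm towards +x, then approach.

step_arm(moves=[-0.005,-0.004,0,0,1,-0.005,-0.004,0.02,0,1,-0.005,-0.004,0.04,0,1,-0.005,-0.004,0.045,0,1,-0.005,-0.004,0.045,0,1])

```text
clock: 13.95
position: [0.5502, -0.0586, 0.2042]
ee_rot: [-0.001, -0.047, 0.999, 0.0]
contact_force: [-0.5, 0.3, -2.5]
width: 0.02
```

step_arm(moves=[0,0,0.004,0,1,0,0,0.008,0,1,0,0,0.008,0,1])

```text
clock: 14.25
position: [0.5508, -0.0588, 0.2012]
ee_rot: [-0.0, -0.047, 0.999, 0.0]
contact_force: [0.1, -0.5, -2.5]
width: 0.0197
```

step_arm(moves=[0,0,0.003,0,1,0,0,0.006,0,1,0,0,0.006,0,1])

```text
clock: 14.55
position: [0.5508, -0.0587, 0.1982]
ee_rot: [-0.0, -0.047, 0.999, 0.0]
contact_force: [-0.5, 0.5, -2.4]
width: 0.0198
```

```bash
python3 -c "
from h import *
go(.55,-.0575,.199,95.4)"
```

```text
t 14.55 pos [ 0.5508 -0.0587  0.1982] yaw 95.43 z [-0.  0. -1.] F [-0.5  0.5 -2.4] w 0.0198 q6 -1.9
-> [ 0.0013  0.0026 -0.0017] 0.0001
```

step_arm(moves=[0,0,0.002,0,1,0,0,0.004,0,1,0,0,0.004,0,1])

```text
clock: 14.85
position: [0.551, -0.0587, 0.1964]
ee_rot: [0.0, -0.047, 0.999, 0.0]
contact_force: [-0.6, -0.1, -1.9]
width: 0.0199
```

step_arm(moves=[0,0,0.002,0,1,0,0,0.004,0,1,0,0,0.004,0,1])

```text
clock: 15.15
position: [0.5512, -0.0588, 0.1944]
ee_rot: [0.0, -0.047, 0.999, -0.0]
contact_force: [1.4, -0.0, -0.4]
width: 0.0198
```

step_arm(moves=[0,0,0.002,0,1,0,0,0.004,0,1,0,0,0.004,0,1])

```text
clock: 15.45
position: [0.5512, -0.0588, 0.1923]
ee_rot: [0.0, -0.047, 0.999, 0.0]
contact_force: [0.3, 0.1, -1.0]
width: 0.0201
```

step_arm(moves=[0,0,0.002,0,1,0,0,0.004,0,1,0,0,0.004,0,1])

```text
clock: 15.75
position: [0.5508, -0.0587, 0.1902]
ee_rot: [-0.0, -0.047, 0.999, 0.0]
contact_force: [0.5, 1.1, -1.9]
width: 0.0198
```

step_arm(moves=[0,0,0.002,0,1,0,0,0.004,0,1,0,0,0.004,0,1])

```text
clock: 16.05
position: [0.5509, -0.0587, 0.1882]
ee_rot: [-0.0, -0.047, 0.999, 0.0]
contact_force: [0.8, 0.2, -0.4]
width: 0.0198
```

step_arm(moves=[0,0,0.002,0,1,0,0,0.004,0,1,0,0,0.004,0,1])

```text
clock: 16.35
position: [0.5511, -0.0588, 0.187]
ee_rot: [0.0, -0.047, 0.999, -0.0]
contact_force: [-0.1, 1.3, 4.7]
width: 0.0197
```

step_arm(moves=[0,0,-0.006,0,1,0,0,-0.012,0,1,0,0,-0.012,0,1])

```text
clock: 16.65
position: [0.5506, -0.0587, 0.1922]
ee_rot: [-0.0, -0.047, 0.999, 0.0]
contact_force: [-0.6, -0.5, -2.1]
width: 0.0197
```

step_arm(moves=[0,0,0.005,0,1,0,0,0.01,0,1,0,0,0.012,0,1,0,0,0.014,0,1,0,0,0.014,0,1])

```text
clock: 17.15
position: [0.551, -0.0588, 0.1865]
ee_rot: [0.0, -0.047, 0.999, -0.0]
contact_force: [-1.9, 0.9, 5.3]
width: 0.0199
```

step_arm(moves=[0,0,0.001,0,1,0,0,0.001,0,1])

```text
clock: 17.35
position: [0.551, -0.0588, 0.1864]
ee_rot: [0.001, -0.047, 0.999, -0.0]
contact_force: [-2.2, -0.4, 6.7]
width: 0.0195
```

```bash
python3 -c "
from h import *
go(.55,-.0575,.185,95.4)"
```

```text
t 17.35 pos [ 0.551  -0.0588  0.1864] yaw 95.43 z [ 0.001 -0.    -1.   ] F [-2.2 -0.4  6.7] w 0.0195 q6 -1.9
-> [0.0018 0.0027 0.0028] 0.0002
```

step_arm(moves=[0,0,0.001,0,1,0,0,0.002,0,1,0,0,0.002,0,1])

```text
clock: 17.65
position: [0.5511, -0.0588, 0.186]
ee_rot: [0.001, -0.047, 0.999, -0.0]
contact_force: [-2.8, 1.1, 9.7]
width: 0.0199
```

step_arm(moves=[0,0,0.001,0,1,0,0,0.002,0,1,0,0,0.002,0,1])

```text
clock: 17.95
position: [0.5512, -0.0588, 0.1855]
ee_rot: [0.001, -0.047, 0.999, -0.0]
contact_force: [-3.3, 0.2, 13.8]
width: 0.0201
```

step_arm(moves=[0,0,-0.008,0,1,0,0,-0.016,0,1,0,0,-0.016,0,1,0,0,-0.016,0,1])

```text
clock: 18.35
position: [0.5508, -0.0587, 0.1904]
ee_rot: [-0.0, -0.047, 0.999, 0.0]
contact_force: [0.5, 0.1, -2.6]
width: 0.0197
```

step_arm(moves=[0,0,0.006,0,1,0,0,0.01,0,1,0,0,0.013,0,1,0,0,0.016,0,1,0,0,0.016,0,1])

```text
clock: 18.85
position: [0.5512, -0.0588, 0.1852]
ee_rot: [0.001, -0.047, 0.999, -0.0]
contact_force: [-3.1, 0.6, 11.3]
width: 0.02
```

step_arm(moves=[0,0,0.001,0,1,0,0,0.001,0,1])

```text
clock: 19.05
position: [0.5512, -0.0588, 0.1852]
ee_rot: [0.001, -0.047, 0.999, -0.0]
contact_force: [-3.2, 0.1, 14.4]
width: 0.02
```

step_arm(moves=[0,0,-0.008,0,1,0,0,-0.018,0,1,0,0,-0.018,0,1,0,0,-0.018,0,1])

```text
clock: 19.45
position: [0.5508, -0.0587, 0.1909]
ee_rot: [-0.0, -0.047, 0.999, 0.0]
contact_force: [-0.2, -0.1, -2.2]
width: 0.0196
```

step_arm(moves=[0,0,0.006,0,1,0,0,0.01,0,1,0,0,0.014,0,1,0,0,0.018,0,1,0,0,0.018,0,1])

```text
clock: 19.95
position: [0.5511, -0.0588, 0.1849]
ee_rot: [0.001, -0.047, 0.999, -0.0]
contact_force: [-3.1, -0.2, 12.0]
width: 0.0198
```

step_arm(moves=[0,0,0.001,0,1,0,0,0.001,0,1])

```text
clock: 20.15
position: [0.5512, -0.0588, 0.1849]
ee_rot: [0.001, -0.047, 0.999, -0.0]
contact_force: [-3.8, 1.1, 14.3]
width: 0.0201
```

step_arm(moves=[0,0,-0.008,0,1,0,0,-0.018,0,1,0,0,-0.018,0,1,0,0,-0.018,0,1])

```text
clock: 20.55
position: [0.5508, -0.0587, 0.1904]
ee_rot: [-0.0, -0.047, 0.999, 0.0]
contact_force: [-0.6, -0.3, -1.7]
width: 0.0195
```

step_arm(moves=[0,0,0.006,0,1,0,0,0.01,0,1,0,0,0.014,0,1,0,0,0.018,0,1,0,0,0.019,0,1])

```text
clock: 21.05
position: [0.5513, -0.0588, 0.1846]
ee_rot: [0.001, -0.047, 0.999, -0.0]
contact_force: [-4.4, 0.9, 18.5]
width: 0.0198
```

step_arm(moves=[0,0,0.001,0,1,0,0,0.001,0,1])

```text
clock: 21.25
position: [0.5513, -0.0588, 0.1846]
ee_rot: [0.002, -0.047, 0.999, -0.0]
contact_force: [-4.4, 0.6, 19.1]
width: 0.0199
```

step_arm(moves=[0,0,-0.008,0,1,0,0,-0.018,0,1,0,0,-0.018,0,1,0,0,-0.018,0,1])

```text
clock: 21.65
position: [0.5508, -0.0587, 0.1893]
ee_rot: [-0.0, -0.047, 0.999, 0.0]
contact_force: [-0.4, -1.1, -2.3]
width: 0.0196
```

step_arm(moves=[0,0,0.006,0,1,0,0,0.01,0,1,0,0,0.014,0,1,0,0,0.018,0,1,0,0,0.018,0,1])

```text
clock: 22.15
position: [0.5513, -0.0588, 0.1842]
ee_rot: [0.001, -0.047, 0.999, -0.0]
contact_force: [-4.7, 0.7, 16.6]
width: 0.0201
```

step_arm(moves=[0,0,0,0,1,0,0,0,0,1])

```text
clock: 22.35
position: [0.5513, -0.0588, 0.1842]
ee_rot: [0.001, -0.047, 0.999, -0.0]
contact_force: [-4.9, 0.9, 17.4]
width: 0.0202
```

step_arm(moves=[0,0,-0.015,0,1,0,0,-0.04,0,1,0,0,-0.09,0,1,0,0,-0.09,0,1,0,0,-0.09,0,1])

```text
clock: 22.85
position: [0.5511, -0.0588, 0.2258]
ee_rot: [0.0, -0.047, 0.999, -0.0]
contact_force: [-0.4, -0.1, -2.2]
width: 0.0198
```

```bash
python3 -c "
from h import *
s=grab('side','s9.png')
go(.4832,.075,.235,95.4)
cv2.imwrite('pics/v9.png',cv2.resize(s['frame'][150:255,310:380],None,fx=5,fy=5,interpolation=2))"
```

```text
t 22.9 pos [ 0.5504 -0.0586  0.225 ] yaw 95.43 z [-0.001  0.    -1.   ] F [ 0.5 -0.6 -2.2] w 0.02 q6 -1.9
-> [ 0.1086  0.2788 -0.0198] 0.0002
```

View pics/v9.png

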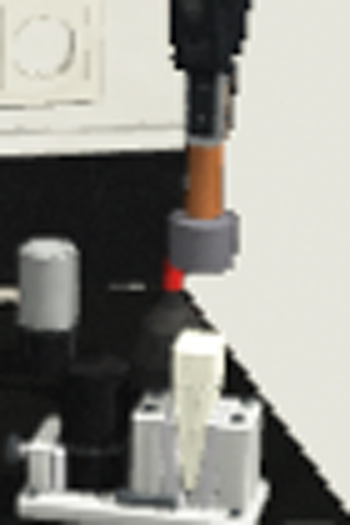

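Wedge sits upright and about 10 mm deeper (top at crop 200,345), with the tamper clear. Return the tamper to its old spot.

step_arm(moves=[0.109,0.279,0,0,1,0.109,0.279,0,0,1,0.109,0.279,0,0,1,0.109,0.279,0,0,1,0.109,0.279,0,0,1])

```text
clock: 23.4
position: [0.4825, 0.0758, 0.2249]
ee_rot: [-0.001, -0.049, 0.999, -0.0]
contact_force: [0.7, -1.7, -1.7]
width: 0.0198
```

step_arm(moves=[0,0,0.05,0,1,0,0,0.1,0,1,0,0,0.15,0,1,0,0,0.2,0,1,0,0,0.24,0,1])

```text
clock: 23.9
position: [0.4836, 0.0734, 0.1038]
ee_rot: [-0.001, -0.046, 0.999, -0.0]
contact_force: [0.2, 0.2, -1.6]
width: 0.0195
```

step_arm(moves=[0,0,0.01,0,1,0,0,0.02,0,1,0,0,0.02,0,1])

```text
clock: 24.2
position: [0.484, 0.0744, 0.0958]
ee_rot: [0.0, -0.047, 0.999, -0.0]
contact_force: [0.1, 0.0, -1.3]
width: 0.0201
```

```bash
python3 -c "
from h import *
go(.4832,.075,.0838,95.4)"
```

```text
t 24.2 pos [0.484  0.0744 0.0958] yaw 95.38 z [ 0. -0. -1.] F [ 0.1  0.  -1.3] w 0.0201 q6 -1.65
-> [0.0015 0.0014 0.0239] -0.0001
```

step_arm(moves=[0,0,0.006,0,1,0,0,0.012,0,1,0,0,0.018,0,1,0,0,0.018,0,1])

```text
clock: 24.6
position: [0.4832, 0.0751, 0.0867]
ee_rot: [-0.0, -0.047, 0.999, 0.0]
contact_force: [-0.4, -0.7, -2.6]
width: 0.0197
```

step_arm(moves=[0,0,0.002,0,1,0,0,0.004,0,1,0,0,0.004,0,1])

```text
clock: 24.9
position: [0.4834, 0.075, 0.0848]
ee_rot: [0.0, -0.047, 0.999, 0.0]
contact_force: [-0.4, 0.2, -2.2]
width: 0.0198
```

step_arm(moves=[0,0,0.002,0,1,0,0,0.003,0,1,0,0,0.003,0,1])

```text
clock: 25.2
position: [0.4837, 0.075, 0.0838]
ee_rot: [0.0, -0.047, 0.999, 0.0]
contact_force: [-1.3, 0.1, 3.3]
width: 0.0197
```

On the desk (net about 5 N at the original height). Release, back off, check.

step_arm(moves=[0,0,0,0,0.4,0,0,0,0,0.1,0,0,0,0,-0.5,0,0,0,0,-0.5,0,0,0,0,-0.5])

```text
clock: 25.7
position: [0.4835, 0.075, 0.0833]
ee_rot: [-0.0, -0.047, 0.999, 0.0]
contact_force: [-0.4, 0.2, 0.2]
width: 0.0641
```

step_arm(moves=[0,0,-0.08,0,-0.5,0,0,-0.16,0,-0.5,0,0,-0.25,0,-0.5,0,0,-0.3,0,-0.5,0,0,-0.3,0,-0.5])

```text
clock: 26.2
position: [0.486, 0.0751, 0.2375]
ee_rot: [0.005, -0.047, 0.999, -0.0]
contact_force: [-0.4, 0.9, -0.5]
width: 0.0641
```

step_arm(moves=[0.2,0.3,0,0,-0.5,0.2,0.3,0,0,-0.5,0.2,0.3,0,0,-0.5,0.2,0.3,0,0,-0.5,0.2,0.3,0,0,-0.5])

```text
clock: 26.7
position: [0.3661, 0.2167, 0.2321]
ee_rot: [-0.002, -0.05, 0.999, 0.0]
contact_force: [-0.0, -0.3, -0.4]
width: 0.0642
```

step_arm(moves=[0,0,0,0,-0.5,0,0,0,0,-0.5,0,0,0,0,-0.5])

```text
clock: 27.0
position: [0.3704, 0.2141, 0.233]
ee_rot: [-0.0, -0.047, 0.999, -0.0]
contact_force: [0.1, 0.7, -0.7]
width: 0.0641
```

```bash
python3 -c "
from h import *
s=grab('side','s10.png');d=grab('top','t10.png')
go(.4832,.075,.235,95.4)
a=cv2.resize(s['frame'][190:310,300:400],None,fx=4,fy=4,interpolation=2);b=cv2.resize(d['frame'][200:320,330:430],None,fx=4,fy=4,interpolation=2)
cv2.imwrite('pics/v10.png',np.hstack([a,b]))"
```

```text
t 27.1 pos [0.3704 0.2141 0.2331] yaw 95.33 z [-0. -0. -1.] F [-1.1 -0.1 -0.2] w 0.0643 q6 -1.3
-> [-0.1988 -0.298  -0.0038] -0.0004
```

Viewer limit reached, so I'll check by numbers.

```bash
python3 -c "
from h import *
for f0,f1 in(('top0.png','t10.png'),('side0.png','s10.png')):
  a,b=ld(f0)['frame'],ld(f1)['frame']
  for f in(a,b):
    h=cv2.cvtColor(f,40);k,_,st,ce=cv2.connectedComponentsWithStats(cv2.inRange(h,(5,120,60),(18,255,255)))
    print('orange',[(st[i].tolist(),ce[i].round(1).tolist()) for i in range(1,k) if 340<ce[i][0]<365 and 225<ce[i][1]<300])
  m=(cv2.GaussianBlur(cv2.absdiff(a,b),(3,3),0).max(2)>45).astype('uint8')
  k,_,st,ce=cv2.connectedComponentsWithStats(m);print(f1,[st[i].tolist() for i in range(1,k) if st[i,4]>8])
s=ld('s10.png')
# wedge top centre row: expect top at z=.1842-.0838
for z in (.0998,.1004,.115): print(z,proj(s,[[.551,-.0575,z]]))
g=cv2.cvtColor(s['frame'],6);print(g[204:240:2,343:358])
"
```

```text
orange [([344, 281, 10, 9, 69], [348.5, 284.9])]
orange [([344, 281, 9, 9, 66], [348.2, 284.7])]
t10.png [[156, 176, 5, 8, 31], [406, 221, 9, 4, 16], [397, 238, 20, 12, 112], [311, 246, 4, 8, 20], [400, 249, 17, 12, 104], [268, 289, 15, 12, 88], [265, 299, 15, 13, 130], [219, 330, 88, 87, 4960], [303, 343, 8, 9, 42], [307, 353, 5, 3, 11], [298, 356, 12, 19, 149], [201, 378, 29, 45, 566], [306, 379, 3, 8, 19], [57, 383, 84, 59, 1990], [309, 394, 5, 8, 25], [52, 400, 9, 6, 31], [6, 405, 77, 75, 2427], [301, 404, 20, 32, 375], [219, 419, 27, 61, 650], [0, 423, 49, 34, 549], [80, 422, 5, 3, 11], [72, 424, 5, 3, 10], [315, 436, 25, 44, 337], [404, 437, 15, 25, 296], [0, 439, 42, 41, 1031], [75, 444, 10, 8, 23], [381, 475, 19, 5, 59]]
orange [([356, 234, 10, 33, 269], [360.8, 249.9])]
orange [([356, 234, 10, 33, 263], [360.6, 249.9])]
s10.png [[385, 0, 191, 285, 21567], [500, 0, 22, 13, 156], [576, 0, 20, 18, 190], [554, 0, 86, 330, 11607], [526, 208, 22, 50, 655], [336, 215, 20, 33, 300], [637, 226, 3, 21, 41], [556, 258, 25, 23, 260], [311, 269, 5, 3, 14], [354, 271, 16, 32, 388], [501, 
[... 790 characters left out ...]
8 228]
 [ 49  81 210 254 254 254 254 254 254 254 254 250 218 229 228]
 [ 41 108 225 238 242 248 253 254 253 253 251 227  58 118 228]
 [ 46 120 215 209 208 211 212 212 213 226 246 226  24  24 106]
 [ 38 116 215 206 208 209 211 211 212 226 244 212  23  24  24]
 [ 38 110 206 213 213 204 209 205 213 221 232 156  22  23  22]
 [110 139 209 209 195 199 201 211 212 221 216  57  24  22  24]
 [169 169 211 209 198 195 185 209 218 230 231 238 230 229 218]
 [163 185 225 208 201 197 203 210 222 239 237 229 232 230 205]
 [180 190 188 210 201 201 211 213 231 242 237 237 234 171 148]
 [160 160 173 207 195 184 197 191 159 156 159 164 164 156 115]
 [158 168 194 197 195 191 199 190 155 156 160 161 163 147  75]]
```

```bash
python3 -c "
from h import *
for f in('side0.png','s6.png','s10.png','top0.png','t10.png'):
  a=ld(f)['frame'];h=cv2.cvtColor(a,40);k,_,st,ce=cv2.connectedComponentsWithStats(cv2.inRange(h,(45,120,30),(75,255,255)))
  print(f,[(st[i].tolist(),ce[i].round(1).tolist()) for i in range(1,k) if st[i,4]>30])
for f0,f1,r in(('top0.png','t10.png',(235,258,292,326)),('side0.png','s10.png',(262,295,300,330))):
  A=[cv2.cvtColor(ld(f)['frame'],6)[r[0]:r[1],r[2]:r[3]].astype('f4') for f in(f0,f1)]
  print(f1,'tally shift',cv2.phaseCorrelate(*A), A[0].mean(),A[1].mean())
"
```

```text
side0.png [([191, 292, 19, 55, 715], [198.7, 322.1])]
s6.png [([191, 292, 19, 55, 723], [198.7, 321.8])]
s10.png [([191, 292, 19, 55, 723], [198.7, 321.9])]
top0.png [([155, 173, 16, 12, 114], [161.1, 178.4])]
t10.png [([155, 173, 16, 13, 122], [161.1, 178.6])]
t10.png tally shift ((-0.08230117425651073, -0.007417287273636219), 0.9905602053083755) 130.67775 121.776215
s10.png tally shift ((0.03806198009817052, -0.0007468487945878621), 0.9143511127542566) 113.64748 105.52828
```

Those differences are only shadows. Nothing has moved, so I'm handing in.

```bash
python3 -c "
from h import *
print(job.sign_off())"
```

```text
the job is handed in; nothing more can be done
None
```

The job is done and handed in at about 27 s on the robot's clock. The wedge is tapped tight against the case, and the tamper is back where it stood.

- **Placing:** I took the wedge out of its block, stood it loosely in the slot with its nose about 27 mm below the mouth, and let go. A picture then showed it standing upright by itself.
- **Tapping:** I made six separate taps with the grey-headed tamper, the first two of them slow presses. The highest force I read was about 22 N. The last four taps, at 16–22 N, each moved the wedge only about 0.3 mm. By tamper height, the nose ended about 41–42 mm below the mouth.
- **Putting back:** The tamper stands on its head on the desk. Its image is within 0.3 px of where it was before.

**Last checks**
- I had used up the 12 pictures, so the final check was by image numbers only. The wedge stands at the depth the tamper height gave. The tally counter and green look-alike showed brightness changes from the arm's shadow but had not moved.
- I did not check the case separately. The two views differed slightly at its edge, and I did not follow that up.
- The arm covered the two turquoise look-alikes in the last pictures, so I could not check them. The arm felt no contact near them.
- The camera and the arm's own readings disagreed by about 2.4 mm in x at the vise. I went by the camera view of the wedge against the slot.

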